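# Collect the loose caps in the tray's corner

### The job

One screw cap has strayed from the counting tray: put the one on the desk that matches those in the tray in with them, while the tray stands flat, and let go of it, leaving the larger lid, the jar and the black block where they are and the tray clear of them. Then grip the tray's upright fin and raise that corner, with the opposite corner staying down on the desk, until the tray leans at about 35 degrees and all four caps have slid together into that low corner. Finish while holding the tray still like this by its fin: do not set it down or let go.

Things in the scene. Friction and masses are not known exactly. Their poses are not given: they have to be found in the camera images.
- tray: loose grey plastic counting tray, square, 170 x 170 mm outside, 45 mm high, walls and floor 4 mm thick, 0.35 kg. Origin: centre of its underside; x and y run along its walls, z up out of it. A grip fin stands outside its (+x, +y) corner; the caps are to be collected in its (-x, -y) corner, whose outer lower tip is at (-85, -85, 0) mm
- tray_grip (a point): point to grip on the tray's fin, 70 mm above the tray's underside, at (99, 99, 70) mm in the tray's frame; axes as the tray's. The fin is an upright slab 12 mm thick, 44 mm long and 90 mm tall (from underside level), its length along the tray's diagonal, at 45 degrees between tray x and y; pinch it across its 12 mm, with the fingers closing perpendicular to the diagonal
- tray_corner (a point): inner corner of the tray opposite the fin, on the floor, at (-81, -81, 4) mm in the tray's frame; axes as the tray's
- cap_a_center (a point): white screw cap, a solid-looking disc 30 mm across and 20 mm tall, 14 g, one of three that start upright on the tray's floor in the half nearer the grip fin; slides easily on the tray's floor (friction about 0.2). Point: its centre, 10 mm above its underside, z its axis
- cap_b_center (a point): like cap_a: white screw cap, a solid-looking disc 30 mm across and 20 mm tall, 14 g, one of three that start upright on the tray's floor in the half nearer the grip fin; slides easily on the tray's floor (friction about 0.2). Point: its centre
- cap_c_center (a point): like cap_a: white screw cap, a solid-looking disc 30 mm across and 20 mm tall, 14 g, one of three that start upright on the tray's floor in the half nearer the grip fin; slides easily on the tray's floor (friction about 0.2). Point: its centre
- stray_center (a point): the stray cap, the same as the three in the tray (30 mm across, 20 mm tall, 14 g), upright on the desk to the right of the tray. Point: its centre, 10 mm above the desk, z its axis
- big_lid_center (a point): bystander: larger white lid, 52 mm across and 14 mm tall, on the desk near the stray cap; not to be moved. Point: its centre, 7 mm above the desk
- jar: bystander: closed specimen jar with a white cap, 56 mm across and 75 mm tall, left of the tray. Origin: centre of its underside
- block: bystander: black block with three wells, 60 x 100 x 30 mm, on the desk beyond the stray cap. Origin: centre of its underside
Mind the look-alikes: they are no part of the job. Leave any green or red look-alike of the part that bears stray_center alone. Leave any blue or turquoise look-alike of the part that bears cap_c_center alone.

How it is judged:
By the outcome, as a careful person would: the job done as asked, in the order asked, and still so for the second after the job is handed in, while the arm keeps its last pose, push and grip.
It also fails if it takes over 54 s, if anything falls off the work surface, if the arm or the gripper's body presses on something with over 40 N, if the wrist force passes 120 N, or if a joint passes its speed limit or range.

### The arm

A 6-joint arm with a two-finger parallel gripper is mounted at the origin on the work surface. World frame = base frame: x ahead of the robot, y to its left, z up, the work surface at z = 0. Lengths are in m, angles in degrees, forces in N, time in s.
With the tool pointing down it reaches from about 0.3 to 0.775 m from the base axis. Payload 14.6 kg.
Tool frame: the origin (TCP) lies between the finger pads; the fingertips stand 19 mm ahead of it and the grasp point (between the pads) is the TCP; z points along the fingers, y is the line along which they close (so a half turn about z gives the same grasp; the last joint's range is limited). The gripper opens to 85 mm and grips with 20 to 120 N. Pads are 22 mm wide; open, the fingers measure 114 mm over their backs; the gripper's body (76 mm by 85 mm) begins 54 mm behind the grasp point. The pads swing forward as they close: fully open they stand 13 mm farther back than shut.
Start: joints at [60.355, 17.183, 87.147, -0, 75.671, -3.816], TCP at [0.24, 0.495, 0.25] pointing down, gripper open.
Joint ranges: [-173.82, 173.82], [-45.26, 126.66], [13.44, 144.39], [-59.66, 239.66], [0, 175.72], [-146.38, 146.38]. Speed limits (degrees/s): [127.2, 127.2, 147.25, 180, 180, 180].

### API

Orientations are given as a 3x3 rotation matrix whose columns are the frame's x, y, z axes.
In Python, from cell import manip, cams, regions_of, landmark_of gives the robot as it stands.
- The arm moves only by the shell command python3 -m pendant 'ROWS'. ROWS is JSON, a list of rows, each a list of 7 numbers: the turn, a rotation vector about the world's x, y, z in units of 360 degrees (1.0 is 360 degrees), then the shift along the world's x, y, z in units of 12 cm (1.0 is 12 cm), then the opening, from -1 (shut) to 1 (fully open). A call has 1 to 5 rows; each row is the pose to reach, as a shift and turn from the pose commanded when the call began, turning the shorter way round; what a row does not reach only later rows make up. A row lasts 1/12 s, in which the tool goes at most 41.7 mm and 7.16 degrees, less where a joint would pass 70% of its speed; a pose out of reach is approached as far as the arm can. A call with a number of a shift or a turn outside -1 to 1 is refused whole. A call with a gripper value outside its range is refused whole. The fingers move at their own pace and stop on an object; the grip force is fixed at half the most. Time passes only in rows, so rows that repeat a pose let the fingers close. It gives the time, the measured TCP pose, the force, the opening and the grip force at its end, in the units of the state.
- manip.sense(): the state, without advancing time (a new reading comes with each control period).
- cams.grab_frame(name): name is "scene" or "top" or "wrist"; returns a dict with "image" (480x640x3 uint8, blue, green, red), "K" (3x3 intrinsics, pixels), "view" (4x4, takes a point from world to camera coordinates). Camera axes: x right, y down, z forward; pixel columns grow to the right and rows downward; lengths in m; the calibration is good to about 2 mm. A picture is of the moment at which its call begins. There is no depth.
- manip.close_job(): hands the job in; it is judged then, once.
Trained networks look in the newest picture that a camera, given by its name, has taken for a name from the list of things; names that differ only in an ending like _2 or _b are one class to them, and where a whole thing is asked for, a point or a joint stands for the part that bears it (a point fixed in the world has none). Each returns a list of dicts, best first, with "conf" (0 to 1); they miss things now and then, are a little off and sometimes report something else, mostly with a low value. They report only what shows in the picture. A call takes as long as a camera call. They do not tell look-alikes from the thing itself.
- regions_of(name, camera): "pixels" (480x640 bool, what is visible of it) and "box" ([left, top, right, bottom] in pixels, round what is visible of it).
- landmark_of(name, camera): "point" ([column, row] in pixels: a listed point, or the origin of a listed thing).
The state is a dict: "time_s": time; "joint_pos": joint angles; "qd": joint speeds; "joint_torque": joint torques, N m; "ee_pos": TCP position; "eef_rot": TCP orientation; "ft_force": force on the tool from outside, world axes, zero at the start; "torque": the same for the moment, N m; "gripper_width": finger opening in m; "grasp_force": force on a finger pad.
Only numpy, scipy, OpenCV 4.12 (cv2) and the standard library are available. Lean on these libraries where they do the work, as an engineer would, in place of code of your own. Each camera call takes 0.05 s, during which the arm holds its last target. There are 200 camera calls.

## Working session

There is one attempt and no reset: what is moved stays moved. The work goes in short steps, Python scripts to look and compute and a shell command to move; the robot and the scene stay as the last step left them, time stands still between calls to the robot, and variables do not carry over. Pictures are saved under pics/ and viewed, at most 10 in all, crops included, and the job is handed in when it is done.

```bash
mkdir -p pics; cat > h.py <<'E'
import numpy as np, cv2
from cell import manip, cams, regions_of, landmark_of
def ray(f,p):
    V=f["view"];R=V[:3,:3];t=V[:3,3];c=-R.T@t
    d=R.T@np.linalg.inv(f["K"])@np.array([p[0],p[1],1.]);return c,d/np.linalg.norm(d)
def atz(f,p,z):
    c,d=ray(f,p);return c+d*(z-c[2])/d[2]
def proj(f,P):
    q=f["view"][:3,:3]@np.array(P)+f["view"][:3,3];u=f["K"]@q;return u[:2]/u[2]
E
python3 - <<'E'
from h import *
s=manip.sense();print(s["time_s"],s["ee_pos"],s["ft_force"],s["gripper_width"])
print(np.round(s["eef_rot"],3))
Z={"tray":0,"tray_grip":.07,"tray_corner":.004,"cap_a_center":.014,"stray_center":.01,"big_lid_center":.007,"jar":0,"block":0}
for c in("top","scene"):
    f=cams.grab_frame(c);cv2.imwrite(f"pics/{c}0.png",f["image"])
    print(c,"campos",ray(f,(0,0))[0].round(3))
    for n,z in Z.items():
        for r in landmark_of(n,c)[:5]:
            print(n,round(r["conf"],2),np.round(r["point"]),atz(f,r["point"],z).round(4)[:2])
E
```

```text
0.0 [0.23951676 0.49485898 0.2497179 ] [-0.17305771  0.17604287  0.41295518] 0.0855443649398768
[[-0.9    0.436 -0.001]
 [ 0.436  0.9   -0.001]
 [ 0.    -0.001 -1.   ]]
top campos [0.522 0.044 0.888]
tray 0.93 [276. 254.] [0.5377 0.1249]
tray_grip 0.72 [264. 179.] [0.6778 0.1445]
tray_corner 0.9 [289. 312.] [0.4222 0.0972]
cap_a_center 0.71 [272. 219.] [0.6081 0.1347]
stray_center 0.57 [430. 281.] [ 0.4901 -0.1836]
stray_center 0.54 [479. 325.] [ 0.4055 -0.2805]
stray_center 0.47 [468. 294.] [ 0.4664 -0.2591]
big_lid_center 0.75 [498. 238.] [ 0.5787 -0.319 ]
big_lid_center 0.64 [264. 180.] [0.6869 0.1522]
big_lid_center 0.21 [311. 246.] [0.5562 0.0553]
jar 0.81 [144. 274.] [0.4929 0.3917]
jar 0.72 [470. 293.] [ 0.468  -0.2668]
scene campos [1.122 0.178 0.712]
tray 0.89 [362. 255.] [0.5364 0.122 ]
tray_grip 0.54 [186. 198.] [ 0.5229 -0.2324]
tray_corner 0.58 [362. 211.] [0.4217 0.1037]
cap_a_center 0.4 [358. 280.] [0.6065 0.126 ]
stray_center 0.56 [223. 216.] [ 0.5014 -0.1737]
stray_center 0.53 [186. 201.] [ 0.4754 -0.2664]
stray_center 0.47 [192. 174.] [ 0.3933 -0.2877]
big_lid_center 0.72 [143. 233.] [ 0.5772 -0.3163]
big_lid_center 0.23 [361. 278.] [0.5964 0.1301]
jar 0.6 [500. 258.] [0.4895 0.3835]
block 0.88 [173. 324.] [ 0.7576 -0.172 ]
```

View pics/top0.png

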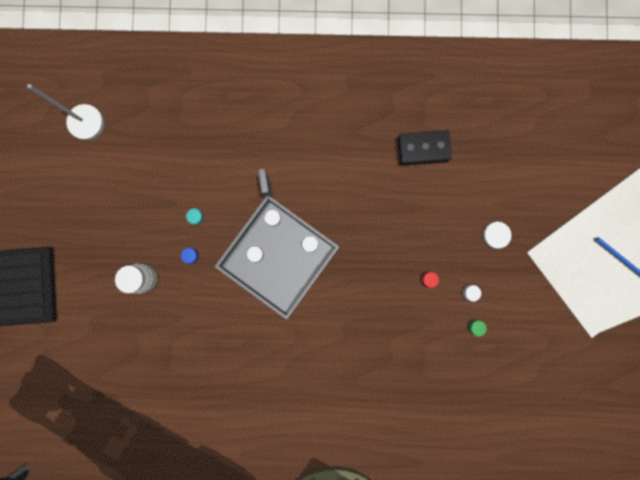

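View pics/scene0.png

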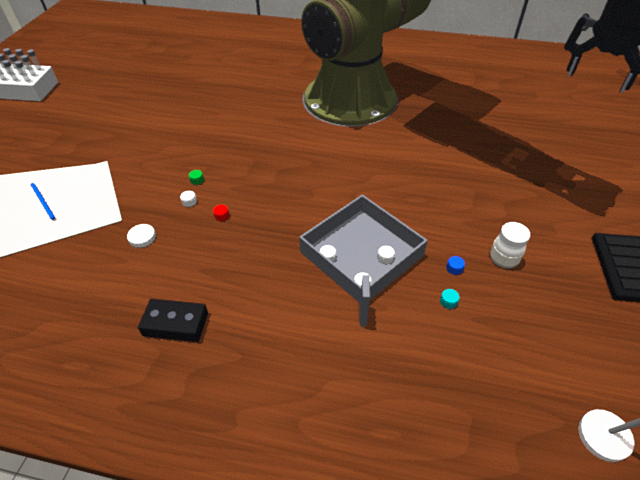

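The stray is the white disc at top (473,293) / scene (189,199), with the red and green caps beside it. The blue and turquoise ones lie left of the tray. The fin is on the tray's far corner, away from the robot. I'll move over the stray now.

```bash

python3 -m pendant '[[0,0,0,0.27,-0.91,0,1],[0,0,0,0.27,-0.91,0,1],[0,0,0,0.27,-0.91,0,1]]'
python3 -m pendant '[[0,0,0,0.27,-0.91,0,1],[0,0,0,0.27,-0.91,0,1],[0,0,0,0.27,-0.91,0,1]]' >/dev/null
python3 -m pendant '[[0,0,0,0.27,-0.91,0,1],[0,0,0,0.27,-0.91,0,1],[0,0,0,0.27,-0.91,0,1]]' >/dev/null
python3 -m pendant '[[0,0,0,0.27,-0.91,0,1],[0,0,0,0.27,-0.91,0,1],[0,0,0,0.27,-0.91,0,1]]' >/dev/null
python3 -m pendant '[[0,0,0,0.27,-0.91,0,1],[0,0,0,0.27,-0.91,0,1],[0,0,0,0.27,-0.91,0,1]]' >/dev/null
python3 -m pendant '[[0,0,0,0.27,-0.91,0,0.5],[0,0,0,0.27,-0.91,0,0.5],[0,0,0,0.27,-0.91,0,0.5]]' >/dev/null
python3 -m pendant '[[0,0,0,0.27,-0.91,0,0.5],[0,0,0,0.27,-0.91,0,0.5],[0,0,0,0.27,-0.91,0,0.5],[0,0,0,0.27,-0.91,0,0.5]]'
python3 - <<'E'
from h import *
s=manip.sense();print(s["time_s"],s["ee_pos"],s["joint_pos"])
for c in("wrist","top","scene"):
    f=cams.grab_frame(c);cv2.imwrite(f"pics/{c}1.png",f["image"])
    for r in regions_of("stray_center",c)+[x for x in regions_of("tray",c)[:1]]:
        m=r["pixels"];col=f["image"][m].mean(0).round();ys,xs=np.nonzero(m);p=(xs.mean(),ys.mean())
        print(c,round(r["conf"],2),r["box"],col,p,atz(f,p,.012).round(4))
    for n in("stray_center",):
        for r in landmark_of(n,c):print(' lm',c,round(r["conf"],2),r["point"],atz(f,r["point"],.01).round(4))
# tray fit: predicted pixel check with corners of mask
E
```

```text
time_s: 1.15
ee_pos: [0.2721, 0.3837, 0.2499]
eef_rot: [[-0.9, 0.435, -0.0], [0.435, 0.9, -0.001], [-0.0, -0.001, -1.0]]
ft_force: [0.9, 0.4, -0.1]
gripper_width: 0.0855
grasp_force: 0.0
time_s: 2.73
ee_pos: [0.4668, -0.2737, 0.2495]
eef_rot: [[-0.899, 0.439, -0.0], [0.439, 0.899, -0.0], [0.0, -0.001, -1.0]]
ft_force: [-1.3, 0.6, -1.0]
gripper_width: 0.0641
grasp_force: 0.0
2.7333 [ 0.46679481 -0.27367528  0.24950034] [-3.42476626e+01  1.60919293e+01  8.86570165e+01 -3.27397009e-02
  7.52629919e+01 -9.82188569e+01]
wrist 0.96 [309.5, 190.0, 339.4, 218.6] [147. 149. 150.] (np.float64(323.80982367758185), np.float64(204.35390428211588)) [ 0.47   -0.2657  0.012 ]
wrist 0.83 [391.4, 172.1, 423.6, 204.7] [ 25.  27. 127.] (np.float64(408.20186697782964), np.float64(190.29871645274213)) [ 0.4942 -0.1832  0.012 ]
wrist 0.57 [264.7, 130.4, 301.7, 164.2] [ 81. 157.  68.] (np.float64(282.7220956719818), np.float64(147.20615034168566)) [ 0.4017 -0.2771  0.012 ]
wrist 0.96 [598.3, 60.7, 640.0, 169.6] [44. 42. 43.] (np.float64(625.646785109983), np.float64(129.49027072758037)) [0.5309 0.0252 0.012
[... 1066 characters left out ...]
5.] (np.float64(187.5369458128079), np.float64(198.01970443349754)) [ 0.4691 -0.2662  0.012 ]
scene 0.63 [216.9, 202.6, 229.4, 220.1] [  5.   7. 155.] (np.float64(220.27230046948358), np.float64(212.2394366197183)) [ 0.4948 -0.1826  0.012 ]
scene 0.6 [185.8, 168.4, 206.7, 187.3] [ 42. 132.  18.] (np.float64(195.30569948186528), np.float64(176.71502590673575)) [ 0.4014 -0.2767  0.012 ]
scene 0.65 [298.1, 195.7, 425.8, 324.3] [122. 116. 115.] (np.float64(362.02098717450446), np.float64(248.72690763052208)) [0.531  0.1205 0.012 ]
 lm scene 0.69 [225.0, 211.5] [ 0.4889 -0.1748  0.01  ]
 lm scene 0.65 [189.1, 198.8] [ 0.4688 -0.2633  0.01  ]
 lm scene 0.56 [196.2, 176.0] [ 0.3966 -0.277   0.01  ]
```

```bash

python3 -m pendant '[[0,0,0,0.022,0.068,-0.3,0.5],[0,0,0,0.022,0.068,-0.6,0.5],[0,0,0,0.022,0.068,-0.9,0.5],[0,0,0,0.022,0.068,-0.95,0.5],[0,0,0,0.022,0.068,-0.95,0.5]]'
python3 -m pendant '[[0,0,0,0,0,-0.25,0.5],[0,0,0,0,0,-0.5,0.5],[0,0,0,0,0,-0.75,0.5],[0,0,0,0,0,-0.95,0.5],[0,0,0,0,0,-0.96,0.5]]'
python3 -m pendant '[[0,0,0,0,0,0,-1],[0,0,0,0,0,0,-1],[0,0,0,0,0,0,-1],[0,0,0,0,0,0,-1],[0,0,0,0,0,0,-1]]'
python3 - <<'E'
from h import *
f=cams.grab_frame("scene");cv2.imwrite("pics/s2.png",cv2.resize(f["image"][120:300,100:300],(800,720))[:600])
E
```

```text
time_s: 3.75
ee_pos: [0.4684, -0.2608, 0.135]
eef_rot: [[-0.9, 0.436, -0.003], [0.436, 0.9, 0.002], [0.004, 0.0, -1.0]]
ft_force: [0.1, 0.4, 0.4]
gripper_width: 0.0638
grasp_force: 0.0
time_s: 4.17
ee_pos: [0.4686, -0.2609, 0.0195]
eef_rot: [[-0.9, 0.436, -0.003], [0.436, 0.9, 0.002], [0.003, 0.0, -1.0]]
ft_force: [0.5, -0.2, -0.6]
gripper_width: 0.064
grasp_force: 0.0
time_s: 4.58
ee_pos: [0.4704, -0.262, 0.0238]
eef_rot: [[-0.9, 0.436, 0.004], [0.436, 0.9, -0.002], [-0.004, -0.001, -1.0]]
ft_force: [-0.5, 1.3, 9.2]
gripper_width: 0.0279
grasp_force: 58.5
```

View pics/s2.png

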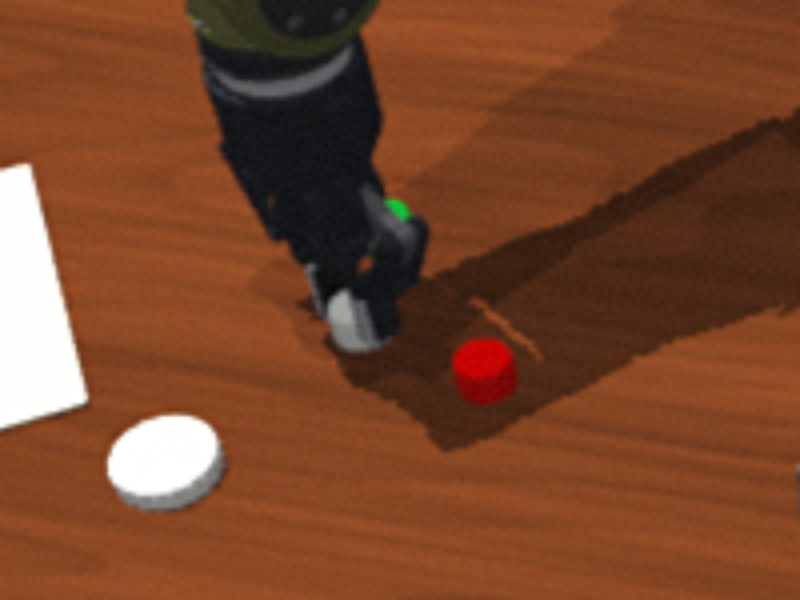

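```bash

python3 -m pendant '[[0,0,0,0,0,0.3,-1],[0,0,0,0,0,0.6,-1],[0,0,0,0,0,1,-1],[0,0,0,0,0,1,-1]]'
python3 -m pendant '[[0,0,0,0.1,0.9,0.2,-1],[0,0,0,0.1,0.9,0.2,-1],[0,0,0,0.1,0.9,0.2,-1],[0,0,0,0.1,0.9,0.2,-1]]' >/dev/null
python3 -m pendant '[[0,0,0,0,0.9,0,-1],[0,0,0,0,0.9,0,-1],[0,0,0,0,0.9,0,-1],[0,0,0,0,0.9,0,-1]]'
python3 - <<'E'
from h import *
from scipy.optimize import least_squares
s=manip.sense();print(s["time_s"],s["ee_pos"],s["gripper_width"],s["grasp_force"])
pts={"tray":(0,0,0),"tray_grip":(.099,.099,.07),"tray_corner":(-.081,-.081,.004)}
obs=[];F={}
for c in("top","scene","wrist"):
    F[c]=f=cams.grab_frame(c);cv2.imwrite(f"pics/{c}3.png",f["image"])
    for n,P in pts.items():
        for r in landmark_of(n,c)[:1]:
            print(c,n,round(r["conf"],2),r["point"]);obs.append((c,P,r["point"]))
    for r in regions_of("cap_a_center",c):
        m=r["pixels"];ys,xs=np.nonzero(m);p=(xs.mean(),ys.mean())
        print(c,round(r["conf"],2),r["box"],F[c]["image"][m].mean(0).round(),atz(f,p,.016).round(4)[:2])
def T(q,P):
    c,s_=np.cos(q[2]),np.sin(q[2]);return np.array([q[0]+c*P[0]-s_*P[1],q[1]+s_*P[0]+c*P[1],P[2]])
res=lambda q:np.concatenate([proj(F[c],T(q,P))-p for c,P,p in obs])
o=least_squares(res,[.537,.123,np.radians(-35)],loss="soft_l1",f_scale=2)
print(o.x[:2],np.degrees(o.x[2]),"grip",T(o.x,pts["tray_grip"]),"corner",T(o.x,(-.085,-.085,0)));print(res(o.x).round(1))
for c in("top","wrist"):
    im=F[c]["image"].copy()
    for z,h in((.085,0),(.085,.045)):
        q=np.array([proj(F[c],T(o.x,(a*z,b*z,h))) for a,b in((1,1),(1,-1),(-1,-1),(-1,1))])
        cv2.polylines(im,[q.astype(int)],True,(0,0,255) if h else (0,255,0),1)
    cv2.circle(im,tuple(proj(F[c],T(o.x,(.099,.099,.09))).astype(int)),2,(255,0,0),-1)
    cv2.imwrite(f"pics/{c}3fit.png",im if c=="wrist" else cv2.resize(im[150:340,180:380],(631,600)))
E
```

```text
time_s: 4.97
ee_pos: [0.4713, -0.2626, 0.1496]
eef_rot: [[-0.9, 0.436, 0.01], [0.436, 0.9, -0.006], [-0.012, -0.001, -1.0]]
ft_force: [0.4, 0.6, 0.7]
gripper_width: 0.0273
grasp_force: 59.4
time_s: 5.63
ee_pos: [0.4812, -0.042, 0.1664]
eef_rot: [[-0.902, 0.433, 0.002], [0.433, 0.902, 0.0], [-0.002, 0.001, -1.0]]
ft_force: [1.1, -1.8, 0.4]
gripper_width: 0.0276
grasp_force: 59.4
5.6333 [ 0.48120349 -0.04198336  0.1664353 ] 0.027551987416813126 59.44875955581665
top tray 0.61 [278.3, 255.5]
top tray_grip 0.62 [263.2, 180.7]
top tray_corner 0.62 [287.3, 312.3]
top 0.68 [265.9, 211.3, 280.2, 226.2] [232. 230. 228.] [0.6109 0.1325]
scene tray 0.79 [361.2, 253.1]
scene tray_grip 0.92 [365.1, 292.5]
scene tray_corner 0.78 [363.6, 211.8]
wrist tray 0.62 [527.8, 194.3]
wrist tray_grip 0.26 [473.2, 259.9]
wrist tray_corner 0.63 [460.6, 66.4]
wrist 0.95 [554.9, 255.6, 607.7, 293.2] [228. 228. 228.] [0.6111 0.1331]
[0.53358391 0.11934619] -35.19252488561701 grip [0.67154494 0.14319474 0.07      ] corner [0.41513252 0.09887017 0.        ]
[ 9.000e-01  9.000e-01  1.900e+00  1.400e+00  2.000e-01  8.000e-01
 -3.000e-01  5.000e-01 -1.200e+00 -2.000e-01 -3.100e+00 -1.500e+00
 -1.000e-01 -6.000e-01  1.937e+02  1.082e+02  5.000e-01 -5.000e-01]
```

View pics/top3fit.png

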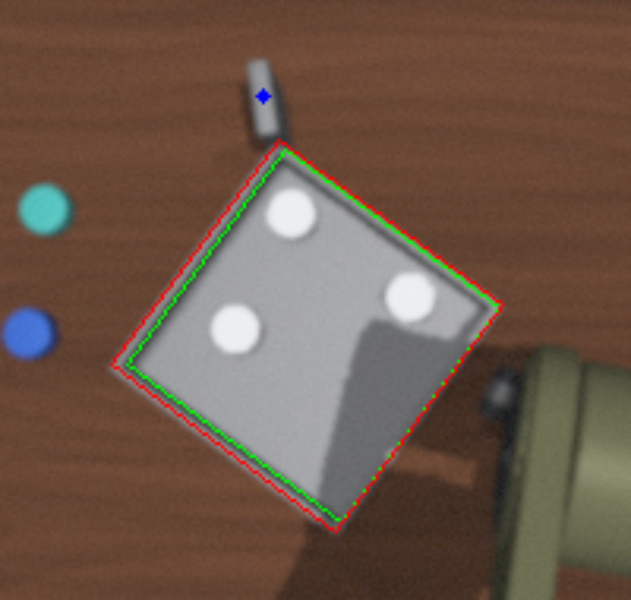

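View pics/wrist3fit.png

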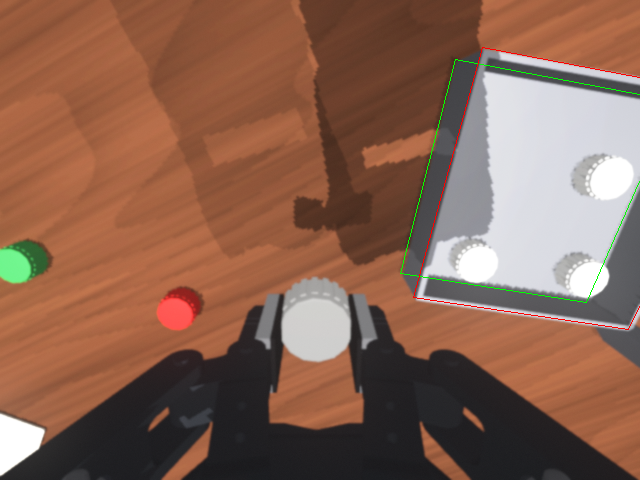

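```bash

python3 -m pendant '[[0,0,0.02,0.12,0.25,0,-1],[0,0,0.04,0.12,0.5,0,-1],[0,0,0.06,0.12,0.75,0,-1],[0,0,0.08,0.12,0.9,0,-1],[0,0,0.099,0.12,0.9,0,-1]]'
python3 -m pendant '[[0,0,0,0,0.3,0,-1],[0,0,0,0,0.39,0,-1],[0,0,0,0,0.39,0,-1],[0,0,0,0,0.39,0,-1]]'
python3 - <<'E'
from h import *
s=manip.sense();print(s["time_s"],s["ee_pos"],s["joint_pos"])
f=cams.grab_frame("wrist");cv2.imwrite("pics/w4.png",f["image"])
E
```

```text
time_s: 6.8
ee_pos: [0.4953, 0.0656, 0.1651]
eef_rot: [[-0.984, -0.179, -0.0], [-0.179, 0.984, 0.0], [-0.0, 0.0, -1.0]]
ft_force: [-0.0, -0.1, -0.4]
gripper_width: 0.0272
grasp_force: 59.5
time_s: 7.13
ee_pos: [0.4954, 0.1098, 0.165]
eef_rot: [[-0.985, -0.171, -0.0], [-0.171, 0.985, -0.0], [0.0, -0.0, -1.0]]
ft_force: [0.5, -0.6, -0.0]
gripper_width: 0.0274
grasp_force: 59.5
7.1333 [0.49537831 0.10979131 0.16498761] [ 8.36416196e+00  1.69689222e+01  9.95112561e+01 -1.02914875e-02
  6.35298321e+01 -9.14807846e+01]
```

View pics/w4.png

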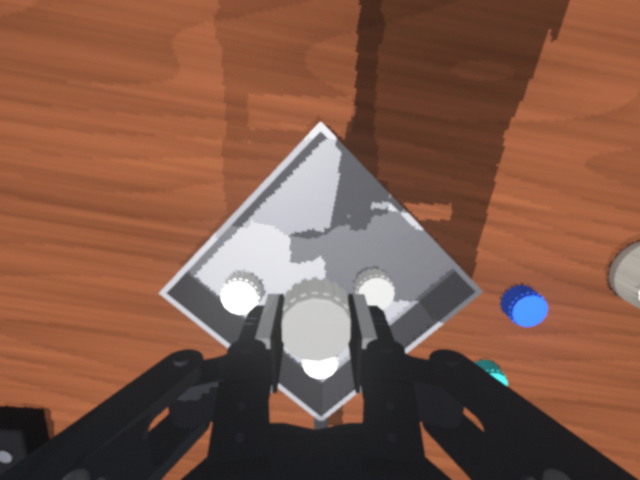

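```bash

python3 -m pendant '[[0,0,0,0,0.02,-0.25,-1],[0,0,0,0,0.02,-0.5,-1],[0,0,0,0,0.02,-0.75,-1],[0,0,0,0,0.02,-0.95,-1],[0,0,0,0,0.02,-1,-1]]'
python3 -m pendant '[[0,0,0,0,0,-0.06,-1],[0,0,0,0,0,-0.12,-1],[0,0,0,0,0,-0.12,-1],[0,0,0,0,0,-0.12,-1]]'

```

```text
time_s: 7.6
ee_pos: [0.4938, 0.1107, 0.0417]
eef_rot: [[-0.986, -0.169, -0.005], [-0.169, 0.986, -0.001], [0.005, -0.0, -1.0]]
ft_force: [-0.2, 0.1, -1.0]
gripper_width: 0.028
grasp_force: 59.5
time_s: 7.93
ee_pos: [0.4959, 0.1119, 0.0315]
eef_rot: [[-0.985, -0.17, 0.001], [-0.17, 0.985, 0.0], [-0.001, -0.0, -1.0]]
ft_force: [-0.2, 0.6, 0.7]
gripper_width: 0.0275
grasp_force: 59.5
```

```bash

python3 -m pendant '[[0,0,0,0,0,-0.03,-1],[0,0,0,0,0,-0.03,-1],[0,0,0,0,0,-0.03,-1]]'
python3 -m pendant '[[0,0,0,0,0,0,-0.2],[0,0,0,0,0,0,0.1],[0,0,0,0,0,0,0.1],[0,0,0,0,0,0,0.1],[0,0,0,0,0,0,0.1]]'
python3 -m pendant '[[0,0,0,0,0,0.25,0.1],[0,0,0,0,0,0.5,0.1],[0,0,0,0,0,0.75,0.1],[0,0,0,0,0,1,0.1],[0,0,0,0,0,1,0.1]]'
python3 - <<'E'
from h import *
f=cams.grab_frame("wrist");cv2.imwrite("pics/w5.png",f["image"])
E
```

```text
time_s: 8.18
ee_pos: [0.4961, 0.1121, 0.0279]
eef_rot: [[-0.985, -0.17, 0.002], [-0.17, 0.985, 0.0], [-0.002, -0.0, -1.0]]
ft_force: [0.6, 0.4, 4.3]
gripper_width: 0.0273
grasp_force: 59.8
time_s: 8.6
ee_pos: [0.4954, 0.112, 0.027]
eef_rot: [[-0.985, -0.17, -0.0], [-0.17, 0.985, -0.0], [0.0, 0.0, -1.0]]
ft_force: [0.9, -0.6, 0.1]
gripper_width: 0.0473
grasp_force: 0.0
time_s: 9.02
ee_pos: [0.4974, 0.1123, 0.1525]
eef_rot: [[-0.985, -0.17, 0.008], [-0.17, 0.985, 0.001], [-0.008, -0.0, -1.0]]
ft_force: [0.3, 1.2, 1.4]
gripper_width: 0.0468
grasp_force: 0.0
```

View pics/w5.png

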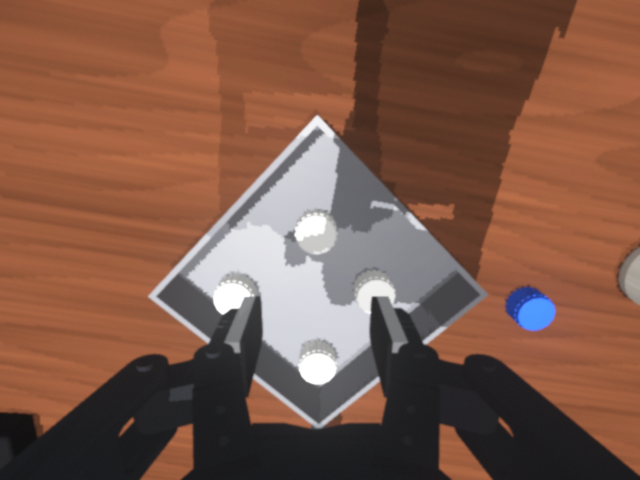

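Four caps now stand upright in the tray, with the stray at pixel (316,232). Next I'll go to the fin.

```bash

python3 -m pendant '[[0,0,0,0.3,0.05,0,0.5],[0,0,0,0.6,0.1,0,0.5],[0,0,0,0.9,0.15,0,0.5],[0,0,0,0.95,0.17,0,0.5]]'
python3 -m pendant '[[0,0,0,0.3,0.05,0,0.5],[0,0,0,0.51,0.09,0,0.5],[0,0,0,0.51,0.09,0,0.5],[0,0,0,0.51,0.09,0,0.5],[0,0,0,0.51,0.09,0,0.5]]'
python3 - <<'E'
from h import *
s=manip.sense();print(s["joint_pos"])
for c in("wrist","top","scene"):
    f=cams.grab_frame(c)
    if c=="wrist":cv2.imwrite("pics/w6.png",f["image"])
    for n,z in(("tray_grip",.07),("tray",0),("tray_corner",.004)):
        for r in landmark_of(n,c)[:2]:print(c,n,round(r["conf"],2),r["point"],atz(f,r["point"],z).round(4))
f=cams.grab_frame("wrist")
R=s["eef_rot"];print(proj(f,s["ee_pos"]),proj(f,[.6715,.1432,.09]))
E
```

```text
time_s: 9.4
ee_pos: [0.6125, 0.1326, 0.145]
eef_rot: [[-0.985, -0.17, -0.001], [-0.17, 0.985, -0.0], [0.001, -0.0, -1.0]]
ft_force: [-1.9, 0.3, 0.2]
gripper_width: 0.0641
grasp_force: 0.0
time_s: 9.82
ee_pos: [0.6697, 0.1431, 0.1458]
eef_rot: [[-0.985, -0.171, -0.002], [-0.171, 0.985, -0.0], [0.002, -0.0, -1.0]]
ft_force: [-1.0, 0.4, 0.5]
gripper_width: 0.064
grasp_force: 0.0
[ 8.99809765e+00  3.96850267e+01  6.81565090e+01 -2.17028740e-03
  7.22801621e+01 -9.08188339e+01]
wrist tray_grip 0.6 [317.7, 263.7] [0.6702 0.1441 0.07  ]
wrist tray 0.78 [315.2, 28.8] [0.5336 0.1189 0.    ]
scene tray_grip 0.89 [363.2, 290.3] [0.6679 0.1415 0.07  ]
scene tray 0.66 [360.0, 251.4] [0.5285 0.1167 0.    ]
[316.56160008 328.38179153] [315.96082016 276.32067334]
```

View pics/w6.png

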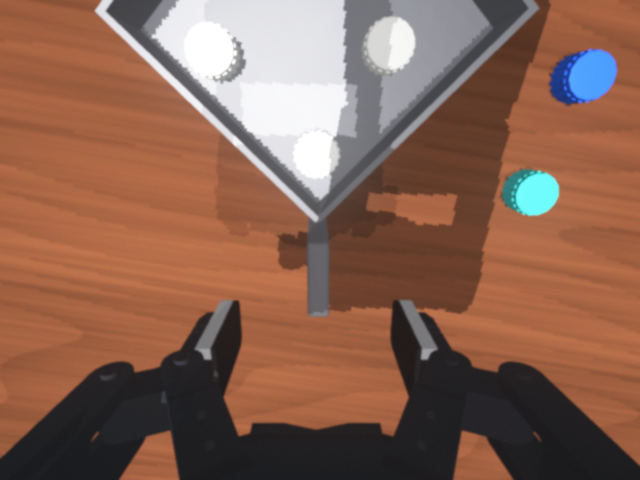

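```bash

python3 -m pendant '[[0,0,0,0.01,0.005,-0.25,0.5],[0,0,0,0.01,0.005,-0.5,0.5],[0,0,0,0.01,0.005,-0.63,0.5],[0,0,0,0.01,0.005,-0.63,0.5],[0,0,0,0.01,0.005,-0.63,0.5]]'
python3 -m pendant '[[0,0,0,0,0,0,0],[0,0,0,0,0,0,-1],[0,0,0,0,0,0,-1],[0,0,0,0,0,0,-1],[0,0,0,0,0,0,-1]]'
python3 -m pendant '[[0,0,0,0,0,0,-1],[0,0,0,0,0,0,-1],[0,0,0,0,0,0,-1],[0,0,0,0,0,0,-1],[0,0,0,0,0,0,-1]]'
python3 - <<'E'
from h import *
from scipy.spatial.transform import Rotation as Ro
s=manip.sense();print(s["ee_pos"],s["torque"],s["ft_force"])
d=np.array([np.cos(np.radians(9.8)),np.sin(np.radians(9.8)),0]);tip=np.array([.5336,.1193,0])-.085*np.sqrt(2)*d
ax=np.cross(d,[0,0,1]); print(ax) # rotation about ax raises d
v=s["ee_pos"]-tip
prev=v
for a in range(5,36,5):
    r=Ro.from_rotvec(np.radians(a)*ax).apply(v);print(a,(ax*a/360).round(4),((r-v)/.12).round(3),"inc",((r-prev)/.12).round(3));prev=r
E
```

```text
time_s: 10.88
ee_pos: [0.6718, 0.1438, 0.0713]
eef_rot: [[-0.985, -0.17, -0.001], [-0.17, 0.985, -0.0], [0.001, 0.0, -1.0]]
ft_force: [-0.0, 0.2, 0.3]
gripper_width: 0.0641
grasp_force: 0.0
time_s: 11.3
ee_pos: [0.6723, 0.1438, 0.0726]
eef_rot: [[-0.985, -0.17, 0.002], [-0.17, 0.985, 0.0], [-0.002, -0.0, -1.0]]
ft_force: [-0.5, -0.0, 6.4]
gripper_width: 0.011
grasp_force: 59.5
time_s: 11.72
ee_pos: [0.6723, 0.1439, 0.0725]
eef_rot: [[-0.985, -0.17, 0.001], [-0.17, 0.985, 0.0], [-0.001, -0.0, -1.0]]
ft_force: [-0.2, -0.2, 5.9]
gripper_width: 0.0115
grasp_force: 59.5
[0.67228221 0.14387829 0.07251614] [-0.00177143  0.2114825   0.03159628] [-0.22890698 -0.21736223  5.92740151]
[ 0.1702095 -0.9854079  0.       ]
5 [ 0.0024 -0.0137  0.    ] [-0.06  -0.01   0.187] inc [-0.06  -0.01   0.187]
10 [ 0.0047 -0.0274  0.    ] [-0.136 -0.023  0.369] inc [-0.076 -0.013  0.181]
15 [ 0.0071 -0.0411  0.    ] [-0.227 -0.039  0.542] inc [-0.091 -0.016  0.174]
20 [ 0.0095 -0.0547  0.    ] [-0.333 -0.058  0.708] inc [-0.106 -0.018  0.165]
25 [ 0.0118 -0.0684  0.    ] [-0.453 -0.078  0.863] inc [-0.12  -0.021  0.155]
30 [ 0.0142 -0.0821  0.    ] [-0.585 -0.101  1.007] inc [-0.132 -0.023  0.144]
35 [ 0.0165 -0.0958  0.    ] [-0.729 -0.126  1.138] inc [-0.144 -0.025  0.132]
```

```bash

python3 -m pendant '[[0.0005,-0.0027,0,-0.011,-0.002,0.038,-1],[0.0009,-0.0055,0,-0.023,-0.004,0.075,-1],[0.0014,-0.0082,0,-0.035,-0.006,0.112,-1],[0.0019,-0.0109,0,-0.047,-0.008,0.15,-1],[0.0024,-0.0137,0,-0.06,-0.01,0.187,-1]]'
python3 -m pendant '[[0.0008,-0.0046,0,-0.024,-0.004,0.06,-1],[0.0016,-0.0091,0,-0.05,-0.008,0.121,-1],[0.0024,-0.0137,0,-0.076,-0.013,0.181,-1],[0.0024,-0.0137,0,-0.076,-0.013,0.181,-1]]'
python3 - <<'E'
from h import *
f=cams.grab_frame("scene");cv2.imwrite("pics/s7.png",cv2.resize(f["image"][120:345,240:540],(800,600)))
E
```

```text
time_s: 12.13
ee_pos: [0.6642, 0.1426, 0.0943]
eef_rot: [[-0.981, -0.171, 0.087], [-0.17, 0.985, 0.015], [-0.089, 0.0, -0.996]]
ft_force: [-1.0, -0.6, -1.2]
gripper_width: 0.0112
grasp_force: 58.4
time_s: 12.47
ee_pos: [0.6552, 0.1411, 0.1173]
eef_rot: [[-0.97, -0.171, 0.175], [-0.168, 0.985, 0.031], [-0.177, 0.0, -0.984]]
ft_force: [1.3, -0.1, -2.3]
gripper_width: 0.0112
grasp_force: 58.3
```

View pics/s7.png

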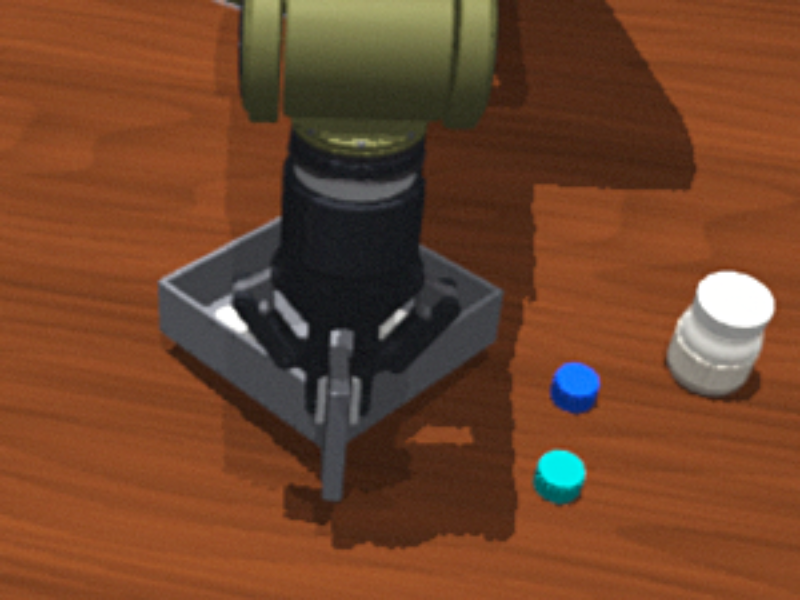

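The tray is tilting with the fin held and the low corner down. Continuing.

```bash

python3 -m pendant '[[0.0005,-0.0027,0,-0.017,-0.003,0.035,-1],[0.0009,-0.0055,0,-0.035,-0.006,0.07,-1],[0.0014,-0.0082,0,-0.053,-0.009,0.105,-1],[0.0019,-0.0109,0,-0.072,-0.012,0.14,-1],[0.0024,-0.0137,0,-0.091,-0.016,0.174,-1]]'
python3 -m pendant '[[0.0005,-0.0027,0,-0.02,-0.004,0.033,-1],[0.0009,-0.0055,0,-0.041,-0.007,0.066,-1],[0.0014,-0.0082,0,-0.062,-0.011,0.099,-1],[0.0019,-0.0109,0,-0.084,-0.014,0.132,-1],[0.0024,-0.0137,0,-0.106,-0.018,0.165,-1]]'
python3 -m pendant '[[0.0005,-0.0027,0,-0.023,-0.004,0.031,-1],[0.0009,-0.0055,0,-0.047,-0.008,0.062,-1],[0.0014,-0.0082,0,-0.071,-0.012,0.093,-1],[0.0019,-0.0109,0,-0.095,-0.016,0.124,-1],[0.0024,-0.0137,0,-0.12,-0.021,0.155,-1]]'
python3 - <<'E'
from h import *
s=manip.sense();print(s["torque"],s["joint_pos"])
for c in("scene","top"):
    f=cams.grab_frame(c)
    for n,P in(("tray_corner",.004),):
        for r in landmark_of(n,c)[:1]:print(c,n,round(r["conf"],2),r["point"],atz(f,r["point"],P).round(4))
E
```

```text
time_s: 12.93
ee_pos: [0.6443, 0.1391, 0.1368]
eef_rot: [[-0.951, -0.171, 0.257], [-0.164, 0.985, 0.045], [-0.261, 0.001, -0.965]]
ft_force: [0.4, 0.8, -1.9]
gripper_width: 0.0111
grasp_force: 58.4
time_s: 13.35
ee_pos: [0.6316, 0.1369, 0.1567]
eef_rot: [[-0.925, -0.17, 0.339], [-0.16, 0.985, 0.059], [-0.344, 0.001, -0.939]]
ft_force: [-0.9, -0.4, -1.7]
gripper_width: 0.011
grasp_force: 58.4
time_s: 13.77
ee_pos: [0.6172, 0.1344, 0.1753]
eef_rot: [[-0.892, -0.171, 0.418], [-0.154, 0.985, 0.073], [-0.425, 0.001, -0.905]]
ft_force: [-0.2, 0.2, -2.8]
gripper_width: 0.0113
grasp_force: 58.4
[-0.02916665  0.41027019  0.02130947] [  8.78806882  21.12964698  95.50659817   0.78832001  38.23957496
 -91.53382907]
scene tray_corner 0.73 [360.7, 209.6] [0.4186 0.0998 0.004 ]
```

```bash

python3 -m pendant '[[0.0005,-0.0027,0,-0.026,-0.005,0.029,-1],[0.0009,-0.0055,0,-0.052,-0.009,0.058,-1],[0.0014,-0.0082,0,-0.079,-0.014,0.087,-1],[0.0019,-0.0109,0,-0.105,-0.018,0.116,-1],[0.0024,-0.0137,0,-0.132,-0.023,0.144,-1]]'
python3 -m pendant '[[0.0005,-0.0027,0,-0.028,-0.005,0.027,-1],[0.0009,-0.0055,0,-0.057,-0.01,0.054,-1],[0.0014,-0.0082,0,-0.086,-0.015,0.081,-1],[0.0019,-0.0109,0,-0.115,-0.02,0.107,-1],[0.0024,-0.0137,0,-0.144,-0.025,0.132,-1]]'
python3 -m pendant '[[0,0,0,0,0,0,-1],[0,0,0,0,0,0,-1],[0,0,0,0,0,0,-1],[0,0,0,0,0,0,-1],[0,0,0,0,0,0,-1]]'
python3 - <<'E'
from h import *
from scipy.spatial.transform import Rotation as Ro
s=manip.sense();print(s["torque"],"tilt",np.degrees(np.arccos(-s["eef_rot"][2,2])))
d=np.array([np.cos(np.radians(9.8)),np.sin(np.radians(9.8)),0]);tip=np.array([.5336,.1193,0])-.085*np.sqrt(2)*d
F={c:cams.grab_frame(c) for c in("scene","top","wrist")}
for c in F:
    print(c,[(round(r["conf"],2),r["point"]) for n in("tray_corner","cap_a_center","tray_grip") for r in landmark_of(n,c)])
    im=F[c]["image"].copy()
    for a,col in((35,(0,0,255)),):
        R=Ro.from_rotvec(np.radians(a)*np.cross(d,[0,0,1])).as_matrix()@Ro.from_euler("z",-35.2,degrees=True).as_matrix()
        for h in(0,.045):
            q=np.array([proj(F[c],tip+R@np.array([x+.085,y+.085,h])) for x,y in((.085,.085),(.085,-.085),(-.085,-.085),(-.085,.085))])
            cv2.polylines(im,[q.astype(int)],True,col if h else (0,255,0),1)
    F[c]["o"]=im
t=F["top"]["o"][150:350,160:420]; sc=F["scene"]["o"][120:320,240:500]
cv2.imwrite("pics/f8.png",np.vstack([np.hstack([cv2.resize(t,(390,300)),cv2.resize(sc,(390,300))]),np.hstack([cv2.resize(F["wrist"]["o"],(390,293)),cv2.resize(F["scene"]["image"][120:320,240:500],(390,293))])]))
E
```

```text
time_s: 14.38
ee_pos: [0.6012, 0.1316, 0.1926]
eef_rot: [[-0.852, -0.171, 0.495], [-0.147, 0.985, 0.087], [-0.502, 0.001, -0.865]]
ft_force: [0.7, 0.2, -2.5]
gripper_width: 0.0115
grasp_force: 58.4
time_s: 14.8
ee_pos: [0.584, 0.1286, 0.2084]
eef_rot: [[-0.806, -0.171, 0.567], [-0.139, 0.985, 0.099], [-0.576, 0.001, -0.818]]
ft_force: [0.5, 0.4, -1.5]
gripper_width: 0.0115
grasp_force: 58.4
time_s: 15.22
ee_pos: [0.5845, 0.1287, 0.2078]
eef_rot: [[-0.807, -0.171, 0.565], [-0.139, 0.985, 0.099], [-0.574, 0.001, -0.819]]
ft_force: [-0.1, -0.5, -1.9]
gripper_width: 0.0114
grasp_force: 58.4
[-0.05934667  0.56231288 -0.02511881] tilt 35.018227682929236
scene [(0.76, [361.4, 205.1]), (0.51, [354.8, 206.0]), (0.28, [362.6, 209.0]), (0.71, [367.8, 193.5]), (0.31, [176.3, 323.9])]
top [(0.93, [263.2, 219.2])]
wrist [(0.56, [315.4, 330.7]), (0.73, [317.8, 329.1])]
```

View pics/f8.png

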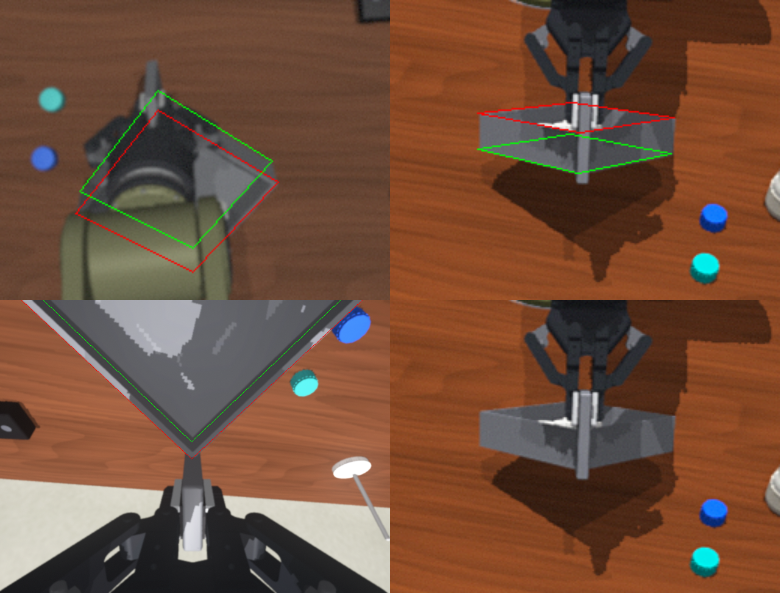

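```bash
python3 - <<'E'
from h import *
from scipy.spatial.transform import Rotation as Ro
from scipy import ndimage
d=np.array([np.cos(np.radians(9.8)),np.sin(np.radians(9.8)),0]);tip=np.array([.5336,.1193,0])-.085*np.sqrt(2)*d
R=Ro.from_rotvec(np.radians(35)*np.cross(d,[0,0,1])).as_matrix()@Ro.from_euler("z",-35.2,degrees=True).as_matrix()
def tr(f,p,h):
    c,v=ray(f,p);c=R.T@(c-tip);v=R.T@v;return ((c+v*(h-c[2])/v[2])[:2]*1000-85).round(1)
F={c:cams.grab_frame(c) for c in("scene","wrist")}
w=F["wrist"];print("wrist row0 floor",tr(w,(320,2),.004),tr(w,(200,2),.004),tr(w,(440,2),.004),"row50",tr(w,(320,50),.004))
for c,f in F.items():
    im=f["image"].astype(int);m=(im.min(2)>195)
    q=np.array([proj(f,tip+R@np.array([x,y,h])) for h in(.0,.045) for x in(0,.17) for y in(0,.17)]).astype(np.float32)
    pm=np.zeros(m.shape,np.uint8);cv2.fillConvexPoly(pm,cv2.convexHull(q).astype(int),1)
    l,n=ndimage.label(m&(pm>0))
    for i in range(1,n+1):
        ys,xs=np.nonzero(l==i)
        if len(ys)>8:print(c,len(ys),(xs.min(),ys.min(),xs.max(),ys.max()),tr(f,(xs.mean(),ys.mean()),.024),im[l==i].mean(0).round())
    for r in regions_of("cap_a_center",c):
        ys,xs=np.nonzero(r["pixels"]);print(" reg",c,round(r["conf"],2),r["box"],tr(f,(xs.mean(),ys.mean()),.024),f["image"][r["pixels"]].mean(0).round())
g=F["scene"]["image"].min(2)[180:222:2,318:412:3];print("\n".join(" ".join("%3d"%v for v in r) for r in g))
E
```

```text
wrist row0 floor [4.7 8.1] [ 43.6 -30.8] [-34.2  47. ] row50 [18.6 22.1]
scene 29 (np.int64(362), np.int64(188), np.int64(364), np.int64(203)) [-120.4 -111.8] [214. 211. 210.]
scene 52 (np.int64(340), np.int64(200), np.int64(360), np.int64(205)) [-29.  -55.3] [231. 233. 234.]
 reg scene 0.37 [348.3, 200.4, 361.8, 208.1] [-29.1 -44.1] [226. 229. 229.]
 38  39  41  40  35  32  35  35  31  29  33  32  28  42  42  41  39  31  30  34  45  43  42  29  17  21  27  25  19  22  21  25
 39  39  35  34  28  34  33  32  31  36  35  36  32  44  24 148  73 135 133 102  43  26  24  26  22  28  27  24  14  28  21  24
 38  39  34  35  38  29  32  36  28  30  29  32  32  40  23 219  90 171 174 187 145  29  22  26  22  23  24  22  25  25  22  24
 37  37  32  42  36  32  33  38  33  30  29  33  35  42  30 215  74 123 127 182 134  39  21  23  27  20  21  22  20  24  16  22
 35  41  38  45  35  37  38  32  30  34  33  29  29  46  40 210  75 126 121 183 130  43  24  20  23  21  29  24  26  23  28  25
 44  39  39  38  29  27  36  27  41  74  84  89  87  51  36 215  79 127 126 188 133  38  22  22  27  16  19
[... 1240 characters left out ...]
 122 113  63  64  61  66  66  62  64  60  74  73  73  93  94
104 105 107  99  91  92  95  94  93  57  60  57  64  58  59  61 114 126 117  62  69  66  62  64  62  71  68  73  75  80  90  94
105 106 103 106  99  95  96  90  95  62  63  69  56  57  59  54 116 121 115  63  70  78  62  64  61  76  78  77  71  72  94  92
106 106 100  98 104  96  93  94  96  58  68  67  60  61  59  57 120 123 112  64  77  75  64  63  78  79  79  72  71  71  90  89
107 103 103 103 102 101 100  96  90  70  66  67  60  57  60  54 123 122 103  65  73  76  75  72  79  75  73  75  77  76  90  93
108 105 105 104 106 101 107 101  99 108  89  70  62  59  62  55 120 122 101  66  68  73  71  77  71  77  73  76  76  74  97  86
```

```bash
python3 - <<'E'
from h import *
from scipy.spatial.transform import Rotation as Ro
d=np.array([np.cos(np.radians(9.8)),np.sin(np.radians(9.8)),0]);tip=np.array([.5336,.1193,0])-.085*np.sqrt(2)*d
R=Ro.from_rotvec(np.radians(35)*np.cross(d,[0,0,1])).as_matrix()@Ro.from_euler("z",-35.2,degrees=True).as_matrix()
f=cams.grab_frame("scene")
P=lambda x,y,h:proj(f,tip+R@np.array([x+85,y+85,h])/1000)
t=np.linspace(0,2*np.pi,37)
for c in((-66,-66),(-36,-66),(-66,-36),(-36,-36),(-6,-66),(-66,-6),(-10,-51)):
    q=np.array([P(c[0]+15*np.cos(a),c[1]+15*np.sin(a),24) for a in t]);b=np.array([P(c[0]+15*np.cos(a),c[1]+15*np.sin(a),4) for a in t])
    print(c,"top cols",q.min(0).round(1),q.max(0).round(1),"bottom rows",b[:,1].min().round(1),b[:,1].max().round(1))
print("near rim y=81 wall / x=81 wall",*[P(x,81,45).round(1) for x in(-81,0,81)],*[P(81,y,45).round(1) for y in(-81,0,81)])
print("far rim",*[P(x,-81,45).round(1) for x in(-81,0,81)],*[P(-81,y,45).round(1) for y in(-81,0,81)])
im=cv2.cvtColor(f["image"],cv2.COLOR_BGR2GRAY)
for r in range(196,212):print(r," ".join("%3d"%v for v in im[r,334:388:1]))
E
```

```text
(-66, -66) top cols [354.  199.3] [368.7 201.7] bottom rows 208.8 211.4
(-36, -66) top cols [343.7 200.7] [358.6 203.1] bottom rows 210.4 213.1
(-66, -36) top cols [364.9 201.2] [379.9 203.7] bottom rows 210.9 213.7
(-36, -36) top cols [354.5 202.7] [369.9 205.2] bottom rows 212.5 215.4
(-6, -66) top cols [332.9 202.1] [348.1 204.6] bottom rows 211.9 214.8
(-66, -6) top cols [376.2 203.2] [391.6 205.8] bottom rows 213.1 216.0
(-10, -51) top cols [339.7 202.9] [355.1 205.5] bottom rows 212.8 215.7
near rim y=81 wall / x=81 wall [426.2 198.9] [398.5 203.1] [366.8 207.9] [301.8 195.5] [332.  201.3] [366.8 207.9]
far rim [361.4 188.9] [333.3 192. ] [301.8 195.5] [361.4 188.9] [391.8 193.6] [426.2 198.9]
196  83  80  83  80  82  79  76  80  84  81  82  81  80  83  80  80  81  82  85  80  80  82  67  50  46  39  48 123 193 215 188 105  90 126 129 129 125 129 129  98 104 143 197 189 102  38  43  39  55  59  63  83  93  96
197  82  82  83  83  82  81  81  84  82  80  78  79  80  81  85  82  81  82  80  78  80  84  73  54  45  43  43 123 197 213 191 102  89 121 130 126 128 127 127  92 103 146
[... 2428 characters left out ...]
  64  64  63  60  65  67  65  68  65  62
209  96  95  97  95  94  94  98  97  75  59  60  63  61  63  62  65  63  61  59  63  61  64  59  63  59  58  57  58  60  59  50  73 112 123 128 126 124 128 113  81  61  65  64  65  63  66  64  64  66  66  64  63  65  66
210  97  91  92  95  95  95  93  97  74  60  58  61  65  61  63  54  62  63  60  61  58  63  58  63  60  61  58  63  58  62  53  70 113 127 126 125 124 127 110  75  60  64  67  65  66  65  63  65  65  67  63  64  65  66
211  95  96  96  96  99  98  94  99  89  71  63  60  61  61  62  63  59  62  59  61  61  57  61  58  61  62  61  62  60  60  54  73 115 129 127 126 124 129 118  80  61  67  66  67  69  73  74  64  67  69  67  65  64  70
```

```bash
python3 -c "
from h import *
s=manip.sense();print(s['time_s'],s['ee_pos'],s['grasp_force'],s['ft_force']);print(manip.close_job())"
```

```text
16.0667 [0.58437041 0.12868975 0.20803173] 58.41559410095215 [-0.54953716 -0.96114579 -2.05027949]
the job is handed in; nothing more can be done
None
```

I put the stray cap in the tray with the other three, raised the fin corner to about 35°, and handed the job in at 16 s with the fin still gripped and the opposite corner on the desk; the gripper hides most of the low corner, but the cap edges that show match all four caps packed there.

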